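# Pull the start knob of the loaded stirrer

### The job

Two identical bench stirrers stand side by side; a glass beaker waits on the plate of one of them. Start that one: pull its tall spring knob straight up as far as it goes, hold it out for a moment (about half a second), then let go so that it springs back down to rest. Leave the other stirrer's knob alone and the beaker standing where it is.

Things in the scene. Friction and masses are not known exactly. Their poses are not given: they have to be found in the camera images.
- stirrer_knob_grip (a point): Grip point of the tall black pull knob of the stirrer that carries the beaker: on the knob's upright axis, 80 mm above the bench, 30 above the deck, 12 below its top. Head 12 to 42 mm above the deck on a thin stem: 27 mm across, flaring above the grip point to 33 mm at the top. x points back to the plate, y left along the stirrer's width: best gripped along y, as the beaker rises behind
- stirrer: The loaded stirrer, fixed; origin under its centre, x to its back, y left. White box 220 (x) by 140 (y) mm; deck 50 mm high. Plate 120 mm across, centre at x +45 mm, top 62 mm high. Pull knob at x -78, y -33 mm; a low fixed dial (not the knob), 32 mm across and 9 high, at x -78, y +40. The like empty stirrer stands beside it, to the left or right, 200 to 360 mm away sideways
- stirrer_knob (a joint): How far that pull knob is drawn out (upwards), in m: 0 at rest, 0.016 at its stop. A spring pulls it back: 3 N at rest to 8 N fully out; it springs back by itself when let go
- spare_knob (a joint): The same for the knob of the other, empty stirrer, which looks alike: 0 at rest, 0.016 m drawn out; it shall stay at rest
- beaker_mid (a point): Centre, half-way up, of the loose clear beaker, 73 mm across and 96 mm high, that stands near the middle of the loaded stirrer's plate; its rim is 158 mm above the bench; its z axis points up
Mind the look-alikes: they are no part of the job. What is shaped like the part that bears beaker_mid but blue is not meant.

How it is judged:
On the way:
1. the knob of the loaded stirrer is pulled out by more than 10 mm of its 16 mm and held there 0.2 s (value of joint stirrer_knob above 0.01 m), for 0.2 s.
At the end, for the whole second after the job is handed in: The loaded stirrer's knob is back down at rest (within 3 mm), the other stirrer's knob is at rest (within 3 mm), and the beaker stands upright (within 10 degrees) within 20 mm of where it stood (value of joint each of stirrer_knob, spare_knob below 0.003 m and distance of beaker_mid from where it was at the start of the episode below 0.02 m and angle between beaker_mid's own z axis and vertical below 0.17 rad); the robot touches nothing.
It fails at once if the other stirrer's knob is pulled out by more than 5 mm (value of joint spare_knob above 0.005 m).
It fails at once if the beaker is tipped by more than 20 degrees or shifted by more than 30 mm (angle between beaker_mid's own z axis and vertical above 0.35 rad or distance of beaker_mid from where it was at the start of the episode above 0.03 m).
It also fails if it takes over 32 s, if anything falls off the work surface, if the arm or the gripper's body presses on something with over 40 N, if the wrist force passes 120 N, or if a joint passes its speed limit or range.

### The arm

A 6-joint arm with a two-finger parallel gripper is mounted at the origin on a cart in front of the work surface, level with it; the furniture and walls round the work are solid. World frame = base frame: x ahead of the robot, y to its left, z up, the work surface at z = 0. Lengths are in m, angles in rad, forces in N, time in s.
With the tool pointing down it reaches from about 0.35 to 0.95 m from the base axis. Payload 17.4 kg.
Tool frame: the origin (TCP) lies between the finger pads; the fingertips stand 19 mm ahead of it and the grasp point (between the pads) is the TCP; z points along the fingers, y is the line along which they close (so a half turn about z gives the same grasp; the last joint's range is limited). The gripper opens to 93 mm and grips with 3 to 60 N. Pads are 15 mm wide; open, the fingers measure 128 mm over their backs; the gripper's body (75 mm by 188 mm) begins 65 mm behind the grasp point.
Start: joints at [1.074, 0.116, 1.442, -0, 1.584, -0.038], TCP at [0.299, 0.605, 0.209] pointing down, gripper open.
Joint ranges: [-2.83, 2.83], [-0.83, 2.19], [0.07, 2.5], [-1.14, 4.28], [0.01, 3], [-2.97, 2.97]. Speed limits (rad/s): [1.89, 1.89, 2.22, 3.14, 3.14, 3.14].

### API

Orientations are given as a rotation vector (axis times angle).
In Python, from cell import arm gives the robot as it stands. The module is installed in compiled form; this text tells all that it offers.
- The arm moves only by the shell command python3 -m jog 'ROWS'. ROWS is text: rows parted by semicolons, each of 5 numbers parted by spaces: the gripper's target within -1 to 1 (shut at 1, half-way at 0, fully open at -1), then the shift along the world's x, y, z normalised to -1 to 1, where 1 is 10 cm, then the turn about the world's z normalised to -1 to 1, where 1 is 0.5 rad. A call has 1 to 8 rows; each row shifts and turns the commanded pose from where the row before left it; what a row does not reach is not made up. A row lasts 1/12 s, in which the tool goes at most 41.7 mm and 7.16 degrees, less where a joint would pass 70% of its speed; a pose out of reach is approached as far as the arm can. A call with a number of a shift or a turn outside -1 to 1 is refused whole. A call with a gripper value outside its range is refused whole. The fingers move at their own pace and stop on an object; the grip force is fixed at half the most. Time passes only in rows, so rows that do not move let the fingers close. It gives the time, the measured TCP pose, the force, the opening and the grip force at its end, in the units of the state.
- arm.get_state(): the state, without advancing time (a new reading comes with each control period).
- arm.read_camera(name): name is "scene" or "top"; returns the picture (384x512x3 uint8, blue, green, red); there is no depth.
- arm.get_calibration(name): a dict with "mtx" (3x3 intrinsics, pixels), "R" (3x3) and "t" (3): a world point X has camera coordinates R X + t. Camera axes: x right, y down, z forward; pixel columns grow to the right and rows downward; lengths in m; the calibration is good to about 2 mm. A picture is of the moment at which its call begins. get_calibration takes no time and is no camera call.
- arm.sign_off(): hands the job in; it is judged then, once.
The state is a dict: "time": time; "joint_pos": joint angles; "dq": joint speeds; "effort": joint torques, N m; "position": TCP position; "tcp_rot": TCP orientation; "contact_force": force on the tool from outside, world axes, zero at the start; "moment": the same for the moment, N m; "gripper_width": finger opening in m; "grip_force": force on a finger pad.
Only numpy, scipy, OpenCV 4.12 (cv2) and the standard library are available. Lean on these libraries where they do the work, as an engineer would, in place of code of your own. Each camera call takes 0.05 s, during which the arm holds its last target. There are 200 camera calls.

## Working session

There is one attempt and no reset: what is moved stays moved. The work goes in short steps, Python scripts to look and compute and a shell command to move; the robot and the scene stay as the last step left them, time stands still between calls to the robot, and variables do not carry over. Pictures are saved under pics/ and viewed, at most 10 in all, crops included, and the job is handed in when it is done.

```bash
mkdir -p pics
python3 - <<'E'
from cell import arm
import cv2
for n in("top","scene"):
    cv2.imwrite(f"pics/{n}0.png",arm.read_camera(n)); c=arm.get_calibration(n); print(n,c["mtx"].round(1).tolist(),c["R"].round(3).tolist(),c["t"].round(3).tolist())
s=arm.get_state(); print(s["time"],s["position"],s["tcp_rot"],s["gripper_width"])
E
```

```text
top [[406.5, 0.0, 260.7], [0.0, 406.5, 193.9], [0.0, 0.0, 1.0]] [[0.012, -1.0, 0.005], [-0.987, -0.012, -0.16], [0.16, -0.003, -0.987]] [0.146, 0.59, 1.185]
scene [[366.7, 0.0, 260.2], [0.0, 366.7, 187.6], [0.0, 0.0, 1.0]] [[0.821, -0.571, 0.012], [-0.432, -0.634, -0.642], [0.374, 0.521, -0.767]] [-0.408, 0.383, 0.82]
0.1 [0.29888345 0.60499984 0.20846691] [-7.14392189e-01 -3.05899545e+00  1.63383416e-03] 0.09332536408314814
```

View pics/top0.png

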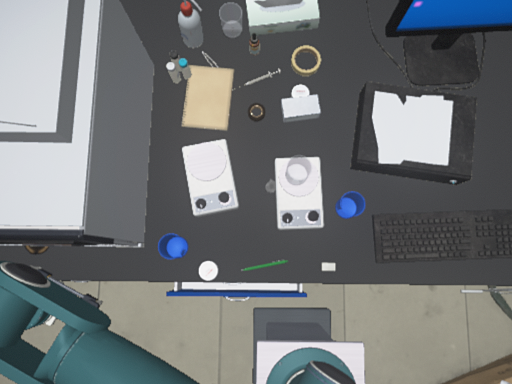

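View pics/scene0.png

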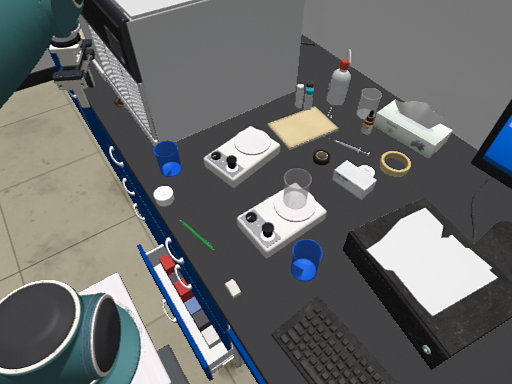

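Run:
```python
import cv2,numpy as np
a=cv2.imread("pics/top0.png")[145:240,260:380]; b=cv2.imread("pics/scene0.png")[165:260,230:330]
im=np.hstack([cv2.resize(a,None,fx=3.3,fy=5,interpolation=2)[:475],cv2.resize(b,None,fx=4,fy=5,interpolation=2)])
cv2.imwrite("pics/z0.png",im)
```

```text
(no output)
```

View pics/z0.png

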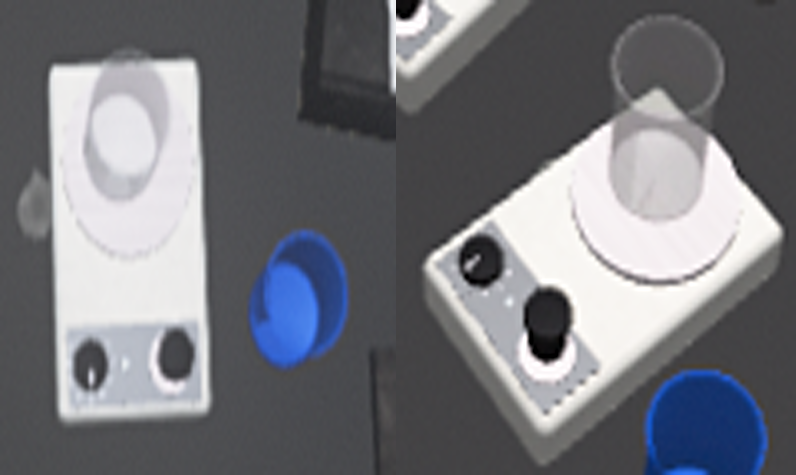

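The loaded stirrer is the right one in the top view. Its clear beaker is near (299,170), its tall knob top near (313,215) and its dial near (288,217). In the scene view the knob top is near (268,227).

```bash
cat > h.py <<'E'
from cell import arm
import numpy as np
def ray(n,u,v,z):
    c=arm.get_calibration(n); R,t=np.array(c["R"]),np.array(c["t"])
    d=R.T@np.linalg.solve(np.array(c["mtx"]),[u,v,1]); o=-R.T@t
    return (o+d*(z-o[2])/d[2]).round(4)
E
python3 - <<'E'
from h import *
import cv2
k=ray("top",313,215.2,.092); print("knob",k,ray("scene",268,226.6,.092))
d=ray("top",287.6,217.2,.059); print("dial",d)
a=cv2.imread("pics/top0.png"); m=(a.min(2)>165).astype(np.uint8)
m[:145]=0;m[240:]=0;m[:,:265]=0;m[:,330:]=0
m=cv2.morphologyEx(m,cv2.MORPH_CLOSE,np.ones((9,9)))
c=max(cv2.findContours(m,0,1)[0],key=cv2.contourArea)
P=np.array([ray("top",*p[0],.05)[:2] for p in c],np.float32)
r=cv2.minAreaRect(P); print(r)
E
```

```text
knob [0.5207 0.001  0.092 ] [ 0.52   -0.0006  0.092 ]
dial [0.5175 0.0722 0.059 ]
((0.5956193804740906, 0.038752585649490356), (0.21608801186084747, 0.1369933784008026), 2.707381010055542)
```

```bash
python3 -m jog '-1 0 -0.4 0 0;-1 0 -0.4 0 0.13;-1 0.1 -0.4 0 0.13;-1 0.15 -0.38 0 0.13;-1 0.15 -0.38 0 0.13;-1 0.15 -0.38 0 0.13;-1 0.15 -0.38 0 0.13;-1 0.15 -0.38 0 0.13'; python3 -m jog '-1 0.15 -0.38 0 0.1;-1 0.15 -0.38 0 0;-1 0.15 -0.38 0 0;-1 0.15 -0.38 0 0;-1 0.15 -0.38 0 0;-1 0.15 -0.38 0 0;-1 0.15 -0.2 0 0;-1 0 0 0 0'; python3 -c "
from h import *
s=arm.get_state();print(s['position'],s['tcp_rot'])"
```

```text
time: 0.77
position: [0.384, 0.2933, 0.209]
tcp_rot: [0.0, 3.142, -0.0]
contact_force: [0.9, -0.7, -0.6]
gripper_width: 0.0928
grip_force: 0.0
time: 1.43
position: [0.4903, 0.0436, 0.2086]
tcp_rot: [0.067, -3.14, 0.001]
contact_force: [-0.0, 0.8, 0.5]
gripper_width: 0.0931
grip_force: 0.0
[0.49027377 0.04363494 0.20857022] [ 6.65595292e-02 -3.14027922e+00  1.23839997e-03]
```

```bash
python3 -m jog '0 0.1 -0.15 0 0;0 0.1 -0.15 0 0;0 0.1 -0.13 -0.2 0;0 0 0 -0.3 0;0 0 0 -0.3 0;0 0 0 0 0;0 0 0 0 0;0 0 0 0 0'; python3 -c "
from h import *
import cv2
s=arm.get_state();print(s['position'],s['tcp_rot'])
a=arm.read_camera('scene')[145:260,215:335]; b=arm.read_camera('top')[145:260,240:360]
cv2.imwrite('pics/c1.png',cv2.resize(np.hstack([b,a]),None,fx=3.3,fy=4,interpolation=2))"
```

```text
time: 2.1
position: [0.5194, 0.0046, 0.131]
tcp_rot: [-0.073, 3.139, -0.0]
contact_force: [-0.5, -0.7, -0.1]
gripper_width: 0.0477
grip_force: 0.0
[0.51936181 0.00458609 0.13095489] [-7.33364589e-02  3.13936438e+00 -9.18625203e-05]
```

View pics/c1.png

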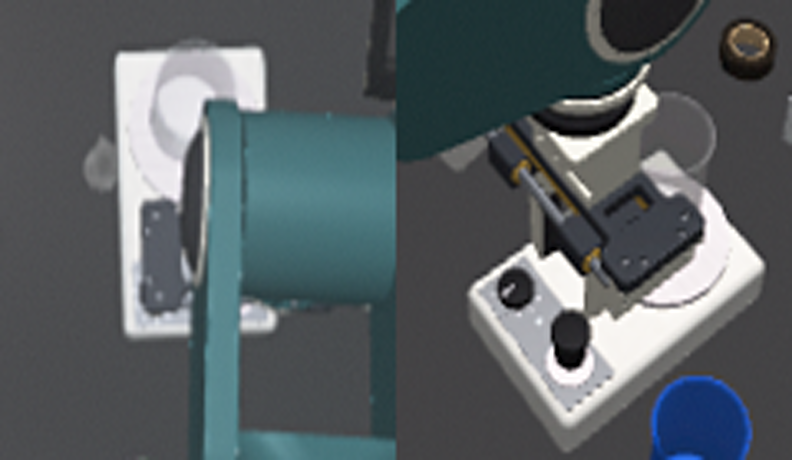

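Run:
```python
from h import *
import cv2
c=arm.get_calibration("scene");R,t,M=map(np.array,(c["R"],c["t"],c["mtx"]))
for y in(.0286,.0286+.018,-.0194,-.0374):
  for x in (.512,.527):
    p=M@(R@[x,y,.112]+t);p=p[:2]/p[2];print(x,y,p.round(1),((p-[215,145])*[3.3,4]+[396,0]).round())
```

```text
0.512 0.0286 [259.  215.9] [541. 283.]
0.527 0.0286 [263.8 213.2] [557. 273.]
0.512 0.0466 [255.1 211.2] [528. 265.]
0.527 0.0466 [259.8 208.6] [544. 254.]
0.512 -0.0194 [270.  228.8] [577. 335.]
0.527 -0.0194 [274.8 226. ] [593. 324.]
0.512 -0.0374 [274.3 233.9] [592. 355.]
0.527 -0.0374 [279.1 231. ] [608. 344.]
```

```bash
python3 -c "
from h import *
import cv2
a=arm.read_camera('scene')[185:250,235:310].astype(float)
cv2.imwrite('pics/c2.png',cv2.resize(255*(a/255)**2,None,fx=9,fy=9,interpolation=2))"
```

```text
[ WARN:0@1.031] global loadsave.cpp:1063 imwrite_ Unsupported depth image for selected encoder is fallbacked to CV_8U.
```

View pics/c2.png

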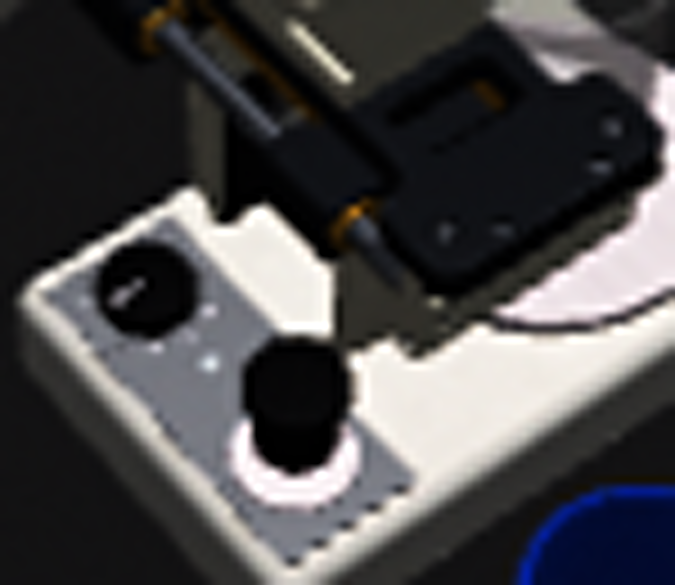

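```bash
python3 -m jog '0 0.01 -0.035 0 0;0 0 0 -0.15 0;0 0 0 -0.1 0;0 0 0 0 0;0 0 0 0 0;0 0 0 0 0'; python3 -c "
from h import *
import cv2
a=arm.read_camera('scene')[185:250,235:310].astype(float)
cv2.imwrite('pics/c3.png',cv2.resize((255*(a/255)**1.5).astype(np.uint8),None,fx=9,fy=9,interpolation=2))"
```

```text
time: 2.75
position: [0.5201, 0.0007, 0.1047]
tcp_rot: [-0.072, 3.14, -0.0]
contact_force: [0.1, 0.0, 0.2]
gripper_width: 0.0467
grip_force: 0.0
```

View pics/c3.png

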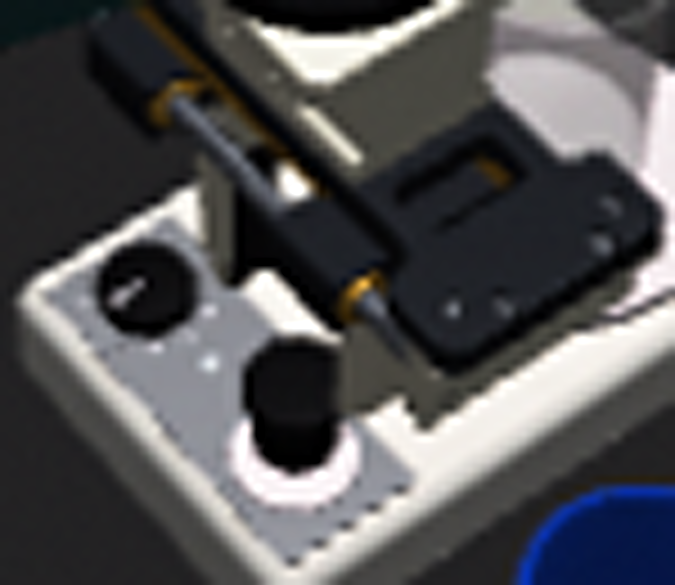

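The fingers straddle the knob, with the left pad near (261,216) and the right one near (275,228). Next I go down and grip.

```bash
python3 -m jog '0 0 0 -0.12 0;0 0 0 -0.12 0;0 0 0 0 0;0 0 0 0 0'; python3 -m jog '1 0 0 0 0;1 0 0 0 0;1 0 0 0 0;1 0 0 0 0;1 0 0 0 0;1 0 0 0 0'; python3 -c "
from h import *
import cv2
a=arm.read_camera('scene')[185:250,235:310].astype(float)
cv2.imwrite('pics/c4.png',cv2.resize((255*(a/255)**1.5).astype(np.uint8),None,fx=9,fy=9,interpolation=2))"
```

```text
time: 3.13
position: [0.5193, 0.0007, 0.0789]
tcp_rot: [0.073, -3.139, -0.0]
contact_force: [-0.9, -0.5, -0.5]
gripper_width: 0.0468
grip_force: 0.0
time: 3.63
position: [0.5216, 0.0007, 0.0826]
tcp_rot: [-0.072, 3.136, -0.0]
contact_force: [1.9, 3.7, 16.5]
gripper_width: 0.0117
grip_force: 8.3
```

View pics/c4.png

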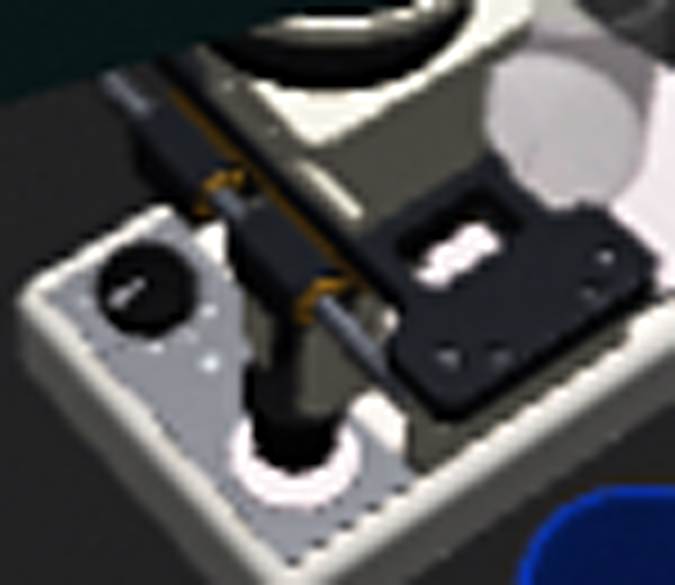

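The fingers closed to 12 mm with 16 N of upward push, so they slipped up onto the knob's top at about (268,228). The grip was too high. I'll open, lift clear and look again.

```bash
python3 -m jog '0 0 0 0 0;0 0 0 0 0;0 0 0 0 0;0 0 0 0 0;0 0 0 0 0;0 0 0 0 0'; python3 -c "
from h import *
import cv2
s=arm.get_state();print(s['position'],s['tcp_rot'],s['gripper_width'])
a=arm.read_camera('scene')[190:245,240:300].astype(float)
a=cv2.resize((255*(a/255)**.7).astype(np.uint8),None,fx=10,fy=10,interpolation=2)
c=arm.get_calibration('scene');R,t,M=map(np.array,(c['R'],c['t'],c['mtx']))
P=s['position']
for y in(.0234,-.0234):
  for x in(-.0075,.0075):
    for dz,col in((-.019,(0,0,255)),(0,(0,255,0))):
      p=M@(R@(P+[x,y,dz])+t);p=p[:2]/p[2]-[240,190]
      cv2.circle(a,tuple(int(v) for v in p*10+5),4,col,2)
cv2.imwrite('pics/c5.png',a)"
```

```text
time: 4.18
position: [0.5201, 0.0008, 0.0805]
tcp_rot: [-0.073, 3.14, 0.0]
contact_force: [0.3, -0.7, -0.4]
gripper_width: 0.0426
grip_force: 0.0
[0.52009918 0.00075499 0.08049566] [-7.25871412e-02  3.14017278e+00  6.30638182e-05] 0.04261059470879152
```

View pics/c5.png

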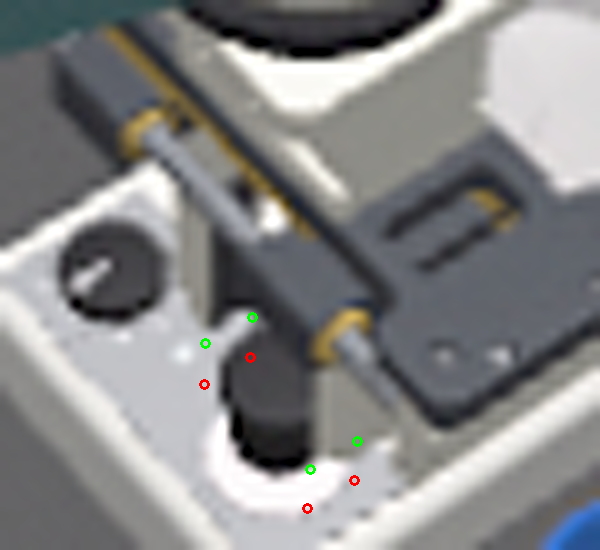

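The visible tips, near (262,222) and (274,235), match TCP height rather than 19 mm ahead of it. I'll go about 17 mm lower before closing.

```bash
python3 -m jog '0 -0.01 0 -0.08 0;0 0 0 -0.08 0;0 0 0 0 0;0 0 0 0 0';  python3 -m jog '1 0 0 0 0;1 0 0 0 0;1 0 0 0 0;1 0 0 0 0;1 0 0 0 0;1 0 0 0 0'
```

```text
time: 4.57
position: [0.5184, 0.0007, 0.0631]
tcp_rot: [0.073, -3.139, -0.0]
contact_force: [0.4, -0.3, 0.8]
gripper_width: 0.0468
grip_force: 0.0
time: 5.07
position: [0.5191, 0.0005, 0.0644]
tcp_rot: [-0.072, 3.14, -0.001]
contact_force: [0.2, -5.5, 1.8]
gripper_width: 0.0312
grip_force: 30.0
```

```bash
python3 -m jog '1 0 0 0.03 0;1 0 0 0.03 0;1 0 0 0.03 0;1 0 0 0.03 0;1 0 0 0 0;1 0 0 0 0'; python3 -m jog '1 0 0 0.03 0;1 0 0 0.02 0;1 0 0 0 0;1 0 0 0 0'; python3 -c "
from h import *
import cv2
a=arm.read_camera('scene')[185:245,240:300]
cv2.imwrite('pics/c6.png',cv2.resize(a,None,fx=9,fy=9,interpolation=2))"
```

```text
time: 5.57
position: [0.5189, 0.0005, 0.0758]
tcp_rot: [-0.072, 3.141, -0.001]
contact_force: [4.0, -5.5, -6.3]
gripper_width: 0.0313
grip_force: 30.0
time: 5.9
position: [0.5189, 0.0005, 0.0805]
tcp_rot: [0.072, -3.14, 0.001]
contact_force: [4.6, -6.0, -7.3]
gripper_width: 0.0317
grip_force: 30.0
```

View pics/c6.png

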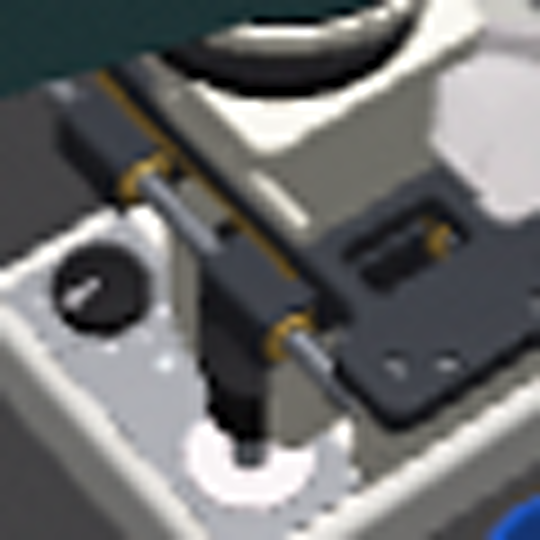

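The knob is drawn out: its thin stem shows near (267,235) and the pull is 7.3 N. I pull to the stop, hold, then let go.

```bash
python3 -m jog '1 0 0 0.02 0;1 0 0 0 0;1 0 0 0 0;1 0 0 0 0;1 0 0 0 0;1 0 0 0 0;1 0 0 0 0;1 0 0 0 0'; python3 -m jog '-0.3 0 0 0 0;-0.3 0 0 0 0;-0.3 0 0 0 0;-0.3 0 0 0 0;-0.3 0 0 0 0;-0.3 0 0 0 0'; python3 -m jog '-0.3 0 0 0.15 0;-0.3 0 0 0.2 0;-0.3 0 0 0.3 0;-0.3 0 0 0.3 0;-0.3 0 0 0.3 0;-0.3 0 0 0 0;-0.3 0 0 0 0'; python3 -c "
from h import *
import cv2
a=arm.read_camera('scene')[145:260,215:335]
cv2.imwrite('pics/c7.png',cv2.resize(a,None,fx=5,fy=5,interpolation=2))"
```

```text
time: 6.62
position: [0.5184, 0.0005, 0.0809]
tcp_rot: [0.072, -3.139, 0.0]
contact_force: [10.2, -5.0, -22.4]
gripper_width: 0.0311
grip_force: 30.0
time: 7.12
position: [0.519, 0.0008, 0.0834]
tcp_rot: [-0.073, 3.14, 0.0]
contact_force: [0.2, -0.2, -0.2]
gripper_width: 0.0606
grip_force: 0.0
time: 7.7
position: [0.5195, 0.0007, 0.2098]
tcp_rot: [-0.073, 3.138, -0.0]
contact_force: [-0.8, 0.2, -0.1]
gripper_width: 0.0603
grip_force: 0.0
```

View pics/c7.png

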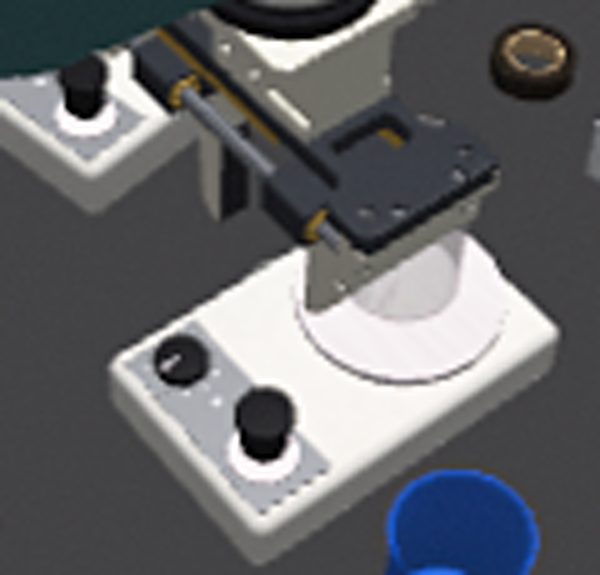

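The knob reached its stop (22 N) and was held for about 0.6 s. It is now back down, with its top near (268,227) as at the start; the beaker stands in place and the gripper is clear.

```bash
python3 -c "
from cell import arm
print(arm.sign_off())"
```

```text
the job is handed in; nothing more can be done
None
```

I pulled the loaded stirrer's knob to its stop, held it about 0.6 s and released it, and it sprang back; the first grip slipped and was redone, the beaker stayed put, the other knob was not touched, and the job is handed in (no verdict returned).

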